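# Tip a tote of rollers out over the rim of the feed tray

### The arm

A 6-joint arm with a two-finger parallel gripper is mounted at the origin on a cart in front of the work surface, level with it; the furniture and walls round the work are solid. World frame = base frame: x ahead of the robot, y to its left, z up, the work surface at z = 0. Lengths are in m, angles in rad, forces in N, time in s.
With the tool pointing down it reaches from about 0.425 to 0.95 m from the base axis. Payload 3.5 kg.
Tool frame: the origin (TCP) lies midway between the tips of the shut fingers; the grasp point (between the pads) lies 19 mm behind it; z points along the fingers, x is the direction in which the jaws open and shut, and the axes are right-handed (so a half turn about z gives the same grasp; the last joint's range is limited). The gripper opens to 85 mm and grips with 20 to 120 N. Pads are 22 mm wide; open, the fingers measure 114 mm over their backs; the gripper's body (76 mm by 85 mm) begins 54 mm behind the grasp point. The pads swing forward as they close: fully open they stand 13 mm farther back than shut.
Start: joints at [1.163, 0.286, 1.577, -0, 1.279, -0.15], TCP at [0.172, 0.653, 0.231] pointing down, gripper open.
Joint ranges: [-2.77, 2.77], [-0.9, 2.22], [0.21, 2.48], [-1.53, 4.67], [0.24, 2.81], [-2.84, 2.84]. Speed limits (rad/s): [2.79, 2.79, 3.14, 3.14, 3.14, 3.14].

### API

Orientations are given as a unit quaternion [x, y, z, w].
In Python, from plant import readout, optics, ctrl gives the robot as it stands. The module is installed in compiled form; this text tells all that it offers.
- The arm moves only by the shell command python3 -m crank 'ROWS' [OPENING] [FORCE]. ROWS is text: rows parted by semicolons, each of 6 numbers parted by spaces: the shift along the tool's x, y, z in mm, then the turn, a rotation vector about the tool's x, y, z in rad. In form: dx dy dz ax ay az; .... A call has 1 to 5 rows; each row shifts and turns the commanded pose from where the row before left it, along the tool's axes as they then stand; what a row does not reach is not made up. A row lasts 1/8 s, in which the tool goes at most 62.5 mm and 10.7 degrees, less where a joint would pass 70% of its speed; a pose out of reach is approached as far as the arm can. A call is refused whole if a number of a shift passes 62.5 or a number of a turn 0.188, either way. A call with a gripper value outside its range is refused whole. OPENING is the opening, from -1 (shut) to 1 (fully open), set as the call begins (- or left out, the last holds). The fingers move at their own pace and stop on an object; FORCE is the grip in N (left out, the last holds). Time passes only in rows, so rows that do not move let the fingers close. It gives the time, the measured TCP pose, the force and the opening at its end, in the units of the state.
- readout.get_state(): the state, without advancing time (a new reading comes with each control period).
- optics.read_camera(name): name is "side" or "top" or "wrist"; returns the picture (384x512x3 uint8, red, green, blue); there is no depth.
- optics.calibration(name): a dict with "mtx" (3x3 intrinsics, pixels), "dist_coeffs" ([k1, k2, p1, p2, k3] as OpenCV has them; the pictures are not rectified), "rvec" (rotation vector, rad) and "tvec" (3), from world to camera coordinates, as OpenCV has them; the wrist camera has in their place "tool_from_camera" (4x4, takes a point from camera to tool coordinates, whose origin is the TCP and whose axes are the tool frame's). Camera axes: x right, y down, z forward; pixel columns grow to the right and rows downward; lengths in m; the calibration is good to about 2 mm. A picture is of the moment at which its call begins: read the wrist's pose just before it. calibration takes no time and is no camera call.
- ctrl.sign_off(): hands the job in, once; it reports no verdict.
Trained networks look in the newest picture that a camera, given by its name, has taken for a name from the list of things; names that differ only in an ending like _2 or _b are one class to them, and where a whole thing is asked for, a point or a joint stands for the part that bears it (a point fixed in the world has none). Each returns a list of dicts, best first, with "p" (0 to 1); they miss things now and then, are a little off and sometimes report something else, mostly with a low value. They report only what shows in the picture. A call takes as long as a camera call.
- optics.recognise(camera, thing): "xy" ([column, row] as shares, 0 to 1, of the picture: columns of its width, rows of its height, amid what is visible of it).
The state is a dict: "time": time; "qpos": joint angles; "dq": joint speeds; "joint_efforts": joint torques, N m; "eef_pos": TCP position; "tcp_rot": TCP orientation; "contact_force": force on the tool from outside, world axes, zero at the start; "wrist_torque": the same for the moment, N m; "opening": opening from 0.0 (shut) to 1.0 (fully open).
Only numpy, scipy, OpenCV 4.12 (cv2) and the standard library are available. Lean on these libraries where they do the work, as an engineer would, in place of code of your own. Each camera call takes 0.05 s, during which the arm holds its last target.

### The job

Load the laser marker's feed tray: slide the tall grey tote upright along the bench until its foot butts squarely against the tray's entry rim and let it stand there a moment, then push its top over so that it tips across the rim onto its side, mouth into the tray, and all three rollers roll out into the tray clear of the tote. Do not lift the tote, do not shove the loose tray along (it is lined up with the marker: a centimetre at most), leave the cups and the tape roll where they are, and leave the tote lying there on its side.

Things in the scene. Friction and masses are not known exactly. Their poses are not given: they have to be found in the camera images.
- tote: Tall open-topped grey plastic box holding three rollers: 96 mm long (its x) x 104 wide (its y) x 150 tall, walls 4, floor 4 mm, 0.28 to 0.5 kg empty. Origin at the centre of its underside; z up to the mouth, x toward the tray (leading face x = +48 mm, trailing face -48 mm). Starts upright on the bench, 34 to 60 mm short of the tray, up to 0.22 rad out of square and 12 mm off its middle line.
- tote_toe (a point): Middle of the tote's leading bottom edge, which has to butt against the tray's rim. The full tote slides upright on the bench when pushed below about 55 mm height (3 to 7 N); pushed near its top it tips (3 to 4 N) and falls over by itself from about 55 degrees on, after some 130 mm of pushing. A hand pointing straight down strikes its mouth before the fingers get that low: lean the hand back.
- tray: Low metal feed tray, 285 mm long (its x) x 156 wide, sides and far end 36 mm high, 150 mm wide inside. Its near end is open over a rim 14 mm high and 8 mm thick; behind it the floor falls gently from 9 to 3.5 mm. Origin on the bench, mid-width, under the rim's outer face; x runs level from the rim along the tray, away from the tote; z up.
- tray_rim (a point): Middle of the rim's top outer edge, 14 mm above the tray's origin. The tray is loose on rubber feet, 2.4 kg: a push of more than about 11 N on the rim (on top of what slides the tote) shoves it along. A bar handle sticks out 26 mm at its far end.
- roller_1: One of the three equal aluminium rollers in the tote (number 1; they lie across it, 1 and 2 side by side on its floor and 3 on top): 42 mm diameter, 90 mm long, 0.13 kg, black end discs; origin at its centre, y along its axis. They roll freely.
- roller_2: One of the three equal aluminium rollers in the tote (number 2; they lie across it, 1 and 2 side by side on its floor and 3 on top): 42 mm diameter, 90 mm long, 0.13 kg, black end discs; origin at its centre, y along its axis. They roll freely.
- roller_3: One of the three equal aluminium rollers in the tote (number 3; they lie across it, 1 and 2 side by side on its floor and 3 on top): 42 mm diameter, 90 mm long, 0.13 kg, black end discs; origin at its centre, y along its axis. They roll freely.
- cup_28: Steel cup, 64 mm diameter, 47 mm high, loose, standing beside the tray; a bystander. Origin at the centre of its foot.
- cup_29: Steel cup, 64 mm diameter, 47 mm high, loose, standing beside the tray; a bystander. Origin at the centre of its foot.
- cup_30: Steel cup, 64 mm diameter, 47 mm high, loose, standing beside the tray; a bystander. Origin at the centre of its foot.
- tape_roll: Roll of masking tape lying flat beside the tote, 67 mm diameter, 24 mm high, loose; a bystander. Origin at the centre of its underside.

How it is judged:
By the outcome, as a careful person would: the job done as asked, in the order asked, and still so for the second after the job is handed in, with the robot touching nothing.
It also fails if it takes over 40 s, if anything falls off the work surface, if the arm or the gripper's body presses on something with over 40 N, if the wrist force passes 120 N, or if a joint passes its speed limit or range.

## Working session

There is one attempt and no reset: what is moved stays moved. The work goes in short steps, Python scripts to look and compute and a shell command to move; the robot and the scene stay as the last step left them, time stands still between calls to the robot, and variables do not carry over. Pictures are saved under pics/ and viewed, and the job is handed in when it is done.

```bash
mkdir -p pics; ls
python3 - <<'E'
from plant import readout, optics, ctrl
import cv2
s=readout.get_state()
for k,v in s.items(): print(k,v)
for n in ("side","top","wrist"):
    im=optics.read_camera(n); cv2.imwrite(f"pics/{n}0.png",im[:,:,::-1])
    print(n,optics.calibration(n))
E
```

```text
pics
time 0.0
qpos [ 1.16300443e+00  2.87188772e-01  1.57817355e+00 -9.20012885e-06
  1.27858578e+00 -1.49986090e-01]
dq [-0.00035688 -0.00027302  0.00140756 -0.00018484  0.00060554 -0.00065816]
joint_efforts [ 2.53827766e-04 -4.05986416e+01 -2.92622441e+01 -1.39540898e-04
  5.99164676e-03 -6.66485363e-06]
eef_pos [0.1718004  0.652096   0.22993363]
tcp_rot [ 7.92134829e-01  6.10345006e-01 -1.02771499e-03  5.75196205e-04]
contact_force [-0.92511142  0.44714822  0.75729759]
wrist_torque [ 0.01909231 -0.05907692  0.01106958]
opening 1.002121185139207
side {'mtx': array([[376.34117288,   0.        , 256.08288513],
       [  0.        , 376.34117288, 184.70902528],
       [  0.        ,   0.        ,   1.        ]]), 'dist_coeffs': array([-0.04029096,  0.        ,  0.        ,  0.        ,  0.        ]), 'rvec': array([ 0.13512093, -2.62090765,  1.60123884]), 'tvec': array([ 0.53674626, -0.07882881,  1.11655362])}
top {'mtx': array([[481.69902808,   0.        , 262.42517245],
       [  0.        , 481.69902808, 204.67772154],
       [  0.        ,   0.        ,   1.        ]]), 'dist_coeffs': array([-0.07579249,  0.        ,  0.        ,  0.        ,  0.        ]), 'rvec': array([ 2.13607922, -2.10600748,  0.21032233]), 'tvec': array([0.33706254, 0.51564102, 0.92255006])}
wrist {'mtx': array([[331.31832206,   0.        , 262.6269407 ],
       [  0.        , 331.31832206, 191.93514263],
       [  0.        ,   0.        ,   1.        ]]), 'dist_coeffs': array([-0.04581014,  0.        ,  0.        ,  0.        ,  0.        ]), 'tool_from_camera': array([[ 9.99999448e-01,  5.53164811e-04, -8.93626947e-04,
        -9.50652792e-05],
       [-2.41576399e-04,  9.48493787e-01,  3.16795641e-01,
        -8.10898390e-02],
       [ 1.02283981e-03, -3.16795250e-01,  9.48493397e-01,
        -1.42427592e-01],
       [ 0.00000000e+00,  0.00000000e+00,  0.00000000e+00,
         1.00000000e+00]])}
```

View pics/side0.png

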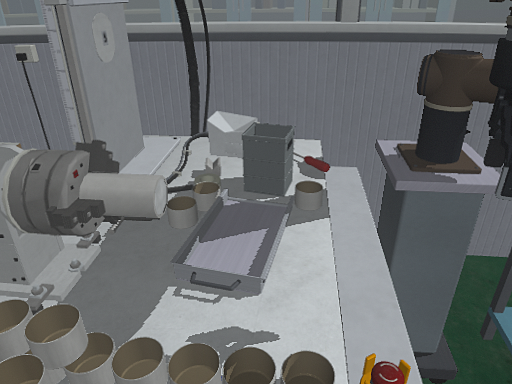

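View pics/top0.png

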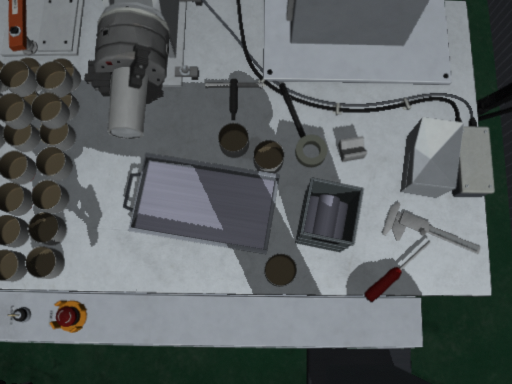

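View pics/wrist0.png

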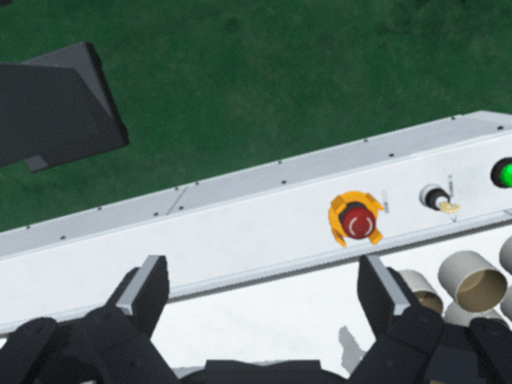

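The top view shows the tray (130–278, 155–250) with its handle left and the rim on the right. The tote is at (298–362, 178–250), with cups at (233,138), (268,155) and (281,268) and tape at (310,150). I'll zoom in to pick corners.

Run:
```python
import cv2
im=cv2.imread("pics/top0.png")
c=im[140:265,225:375]; cv2.imwrite("pics/z1.png",cv2.resize(c,None,fx=4.8,fy=4.8,interpolation=cv2.INTER_CUBIC))
c=im[140:265,115:265]; cv2.imwrite("pics/z2.png",cv2.resize(c,None,fx=4.8,fy=4.8,interpolation=cv2.INTER_CUBIC))
im=cv2.imread("pics/side0.png")
c=im[110:240,180:330]; cv2.imwrite("pics/z3.png",cv2.resize(c,None,fx=4.5,fy=4.5,interpolation=cv2.INTER_CUBIC))
```

```text
(no output)
```

View pics/z1.png

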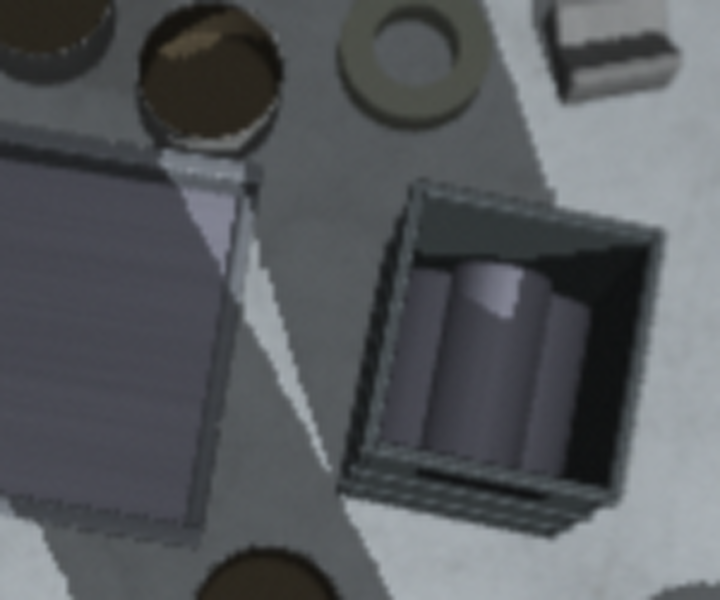

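View pics/z2.png

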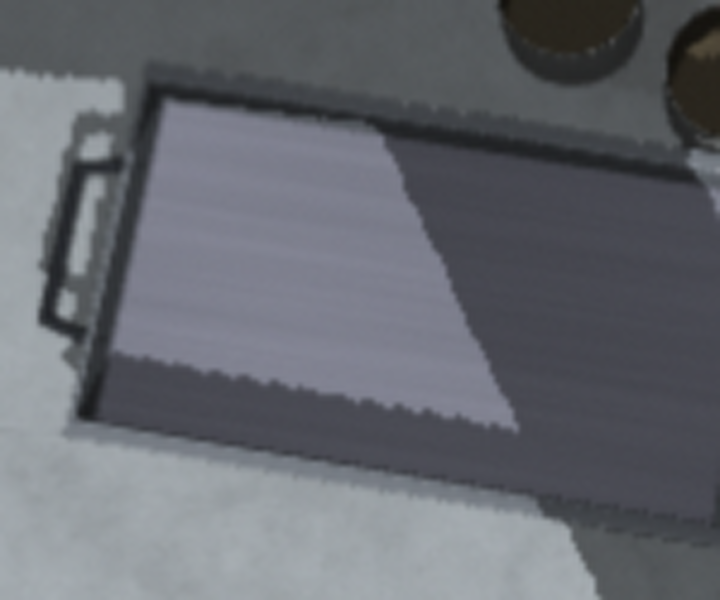

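View pics/z3.png

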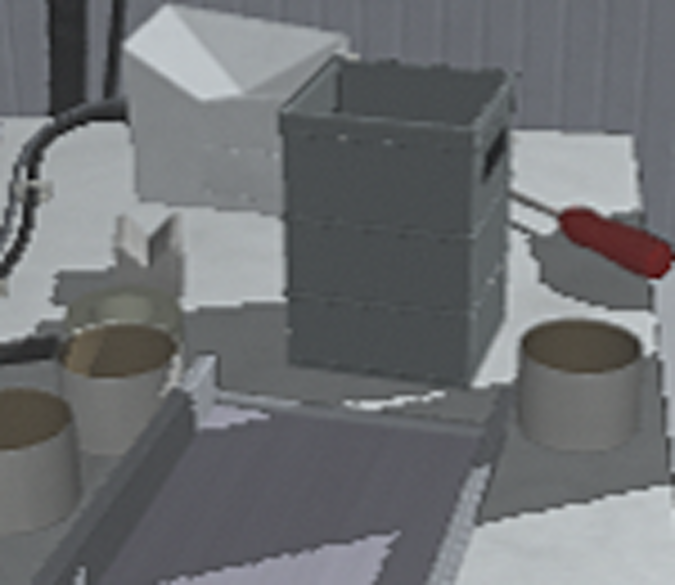

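```bash
cat > h.py <<'E'
import numpy as np, cv2
from scipy.optimize import least_squares
from plant import readout, optics
CAL={n:optics.calibration(n) for n in("side","top")}
def proj(n,P):
    c=CAL[n]; return cv2.projectPoints(np.asarray(P,float).reshape(-1,1,3),c["rvec"],c["tvec"],c["mtx"],c["dist_coeffs"])[0].reshape(-1,2)
def T2(p,P):
    P=np.asarray(P,float); x,y,a=p; c,s=np.cos(a),np.sin(a)
    return np.c_[x+c*P[:,0]-s*P[:,1], y+s*P[:,0]+c*P[:,1], P[:,2]]
def fit(obs,p0):
    # obs: list (cam, local pt mm, pixel)
    def r(p): return np.concatenate([(proj(c,T2(p,[np.array(P)/1e3]))[0]-px) for c,P,px in obs])
    s=least_squares(r,p0,loss="soft_l1"); return s.x, r(s.x).reshape(-1,2)
def ray(n,px,z):
    c=CAL[n]; R=cv2.Rodrigues(c["rvec"])[0]; o=-R.T@c["tvec"]
    u=cv2.undistortPoints(np.array([[px]],float),c["mtx"],c["dist_coeffs"])[0,0]
    d=R.T@np.array([u[0],u[1],1]); return o+d*(z-o[2])/d[2]
E
python3 - <<'E'
from h import *
z1=lambda u,v:np.array([225+u/4.8,140+v/4.8]); z2=lambda u,v:np.array([115+u/4.8,140+v/4.8]); z3=lambda u,v:np.array([180+u/4.5,110+v/4.5])
for px in [(278,172),(267,250),(146,155),(130,230)]: print(ray("top",px,.03))
# tote: +y side?? tray dir +y world; local y = left of +x_local -> world -x (image down)
tote=[("top",(48,-52,150),z1(415,180)),("top",(-48,-52,150),z1(663,232)),("top",(-48,52,150),z1(615,497)),("top",(48,52,150),z1(365,455)),("top",(48,52,0),z1(342,490)),("top",(-48,52,0),z1(550,535)),
 ("side",(48,-52,150),z3(281,112)),("side",(48,52,150),z3(478,125)),("side",(48,52,0),z3(470,383)),("side",(48,-52,0),z3(290,362)),("side",(-48,52,150),z3(515,75))]
p,r=fit(tote,[.57,.2,1.5]); print("tote",p,"\n",r.round(1))
tray=[("top",(285,-78,36),z2(148,70)),("top",(285,78,36),z2(70,432)),("top",(0,-78,36),z1(262,160)),("top",(0,78,36),z1(197,545)),("side",(0,-75,14),z3(213,393)),("side",(0,75,14),z3(485,430))]
q,r=fit(tray,[.57,.3,1.5]); print("tray",q,"\n",r.round(1))
c,s=np.cos(q[2]),np.sin(q[2])
d=p[:2]-q[:2]; print("tote in tray frame mm",1e3*(c*d[0]+s*d[1]),1e3*(-s*d[0]+c*d[1]),"yaw",p[2]-q[2])
for n,px,z in [("cup",(233,134),.047),("cup",(268.5,153),.047),("cup",(281,267),.047),("tape",(310,150),.024)]:
    print(n,ray("top",px,z))
    d=ray("top",px,z)[:2]-q[:2];print("  tray fr",1e3*(c*d[0]+s*d[1]),1e3*(-s*d[0]+c*d[1]))
# overlay
im=cv2.imread("pics/top0.png"); im=cv2.resize(im,None,fx=1.5,fy=1.5)
for pp,pts in((p,[k[1] for k in tote]),(q,[k[1] for k in tray]+[(0,0,14),(0,75,14),(0,-75,14)])):
    for x in proj("top",T2(pp,np.array(pts)/1e3)): cv2.circle(im,tuple(int(v*1.5) for v in x),3,(0,0,255),1)
cv2.imwrite("pics/ov.png",im)
E
```

```text
[0.58460429 0.31273589 0.03      ]
[0.42133359 0.33376337 0.03      ]
[0.61781524 0.59137541 0.03      ]
[0.45781798 0.61459837 0.03      ]
tote [0.48228281 0.21810433 1.38588311] 
 [[-0.   0.4]
 [-0.1 -0.2]
 [ 0.8  0.2]
 [ 0.  -1.5]
 [-1.2  0.8]
 [ 0.6  0.4]
 [-0.1 -0.6]
 [-0.3  0.5]
 [-0.   1.3]
 [-0.4  0.5]
 [ 0.1 -1.3]]
tray [0.4997421  0.32170608 1.43249379] 
 [[-1.4  0.3]
 [-0.3 -2.3]
 [-0.6  1.5]
 [ 1.7 -4.4]
 [ 0.1 -1.2]
 [ 2.1 -2.2]]
tote in tray frame mm -105.01947129484871 3.0098248788419135 yaw -0.04661068064030571
cup [0.6606138  0.40776837 0.047     ]
  tray fr 107.4186238127502 -147.47087797083384
cup [0.62036399 0.33326273 0.047     ]
  tray fr 28.07548368251836 -117.87690098496485
cup [0.38635007 0.30592515 0.047     ]
  tray fr -31.262703209303105 110.13370689388937
tape [0.63557929 0.24489488 0.024     ]
  tray fr -57.35096309972517 -145.1294891852176
```

View pics/ov.png

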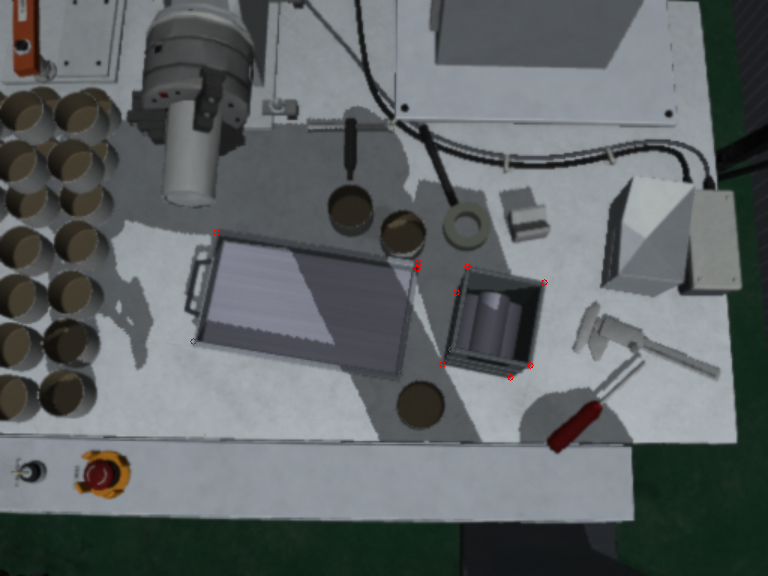

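```bash
cat >> h.py <<'E'
def wire(name,cam,im,boxes,crop,k):
    x0,y0,x1,y1=crop; o=cv2.resize(im[y0:y1,x0:x1],None,fx=k,fy=k,interpolation=cv2.INTER_CUBIC)
    for p,segs,col in boxes:
        for a,b in segs:
            P=T2(p,np.linspace(a,b,12)/1e3); q=((proj(cam,P)-[x0,y0]+.5)*k).astype(int)
            cv2.polylines(o,[q.reshape(-1,1,2)],False,col,1)
    cv2.imwrite(name,o)
def box(x0,x1,y0,y1,z0,z1):
    S=[]
    for z in(z0,z1):
        c=[np.array(v,float) for v in((x0,y0,z),(x1,y0,z),(x1,y1,z),(x0,y1,z))]
        S+=[(c[i],c[(i+1)%4]) for i in range(4)]
    S+=[(S[i][0],S[i+4][0]) for i in range(4)]
    return S
TRAY=box(0,285,-78,78,0,36)+box(0,8,-75,75,0,14); TOTE=box(-48,48,-52,52,0,150)
E
python3 - <<'E'
from h import *
for n in CAL: print(n,-cv2.Rodrigues(CAL[n]["rvec"])[0].T@CAL[n]["tvec"])
im=cv2.imread("pics/top0.png"); s=cv2.imread("pics/side0.png")
q=[.4997,.3217,1.4325];p=[.4823,.2181,1.3859]
b=[(q,TRAY,(0,0,255)),(p,TOTE,(0,255,0))]
wire("pics/w1.png","top",im,b,(120,135,380,265),3); wire("pics/w2.png","side",s,b,(165,110,345,300),3)
E
```

```text
side [0.41526054 1.08192316 0.44497583]
top [0.32336725 0.34651684 1.00297314]
```

View pics/w1.png

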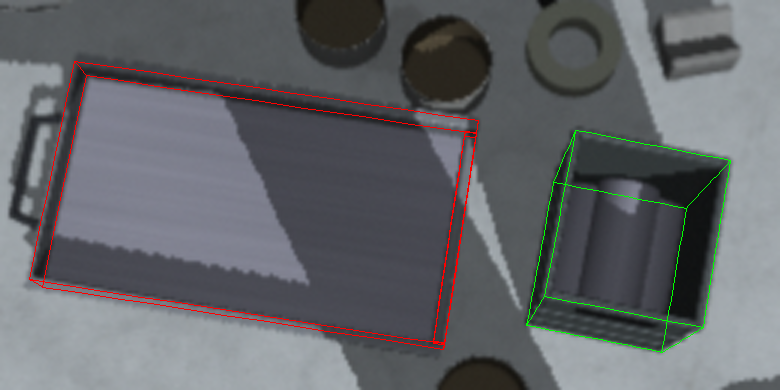

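View pics/w2.png

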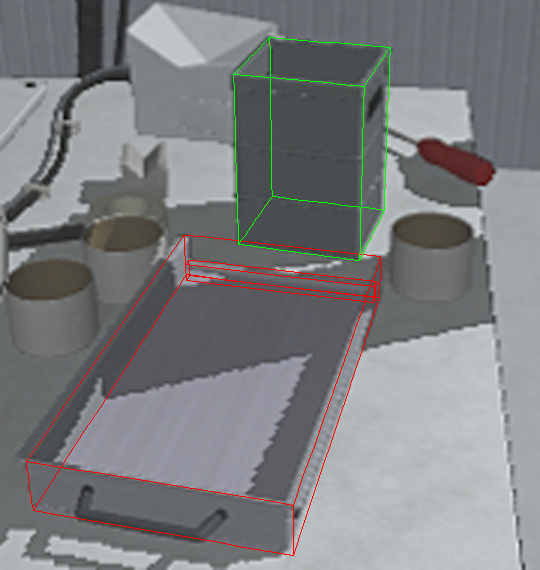

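Run:
```python
from h import *
z1=lambda u,v:np.array([225+u/4.8,140+v/4.8]); z2=lambda u,v:np.array([115+u/4.8,140+v/4.8]); z3=lambda u,v:np.array([180+u/4.5,110+v/4.5]);w2=lambda u,v:np.array([165+u/3,110+v/3])
tray=[("top",(285,-78,36),z2(148,70)),("top",(285,78,0),z2(70,432)),("top",(0,-78,36),z1(262,162)),("top",(0,78,0),z1(197,545)),("side",(0,-75,14),z3(213,393)),("side",(285,-78,36),w2(25,460)),("side",(285,78,0),w2(293,553)),("side",(285,-78,0),w2(35,513))]
q,r=fit(tray,[.5,.32,1.43]); print("tray",q,"\n",r.round(1))
p=[.4823,.2181,1.3859]
c,s=np.cos(q[2]),np.sin(q[2])
d=p[:2]-q[:2]; print("tote in tray frame mm",1e3*(c*d[0]+s*d[1]),1e3*(-s*d[0]+c*d[1]),"yaw",p[2]-q[2])
im=cv2.imread("pics/top0.png"); s=cv2.imread("pics/side0.png")
b=[(q,TRAY,(0,0,255)),(p,TOTE,(0,255,0))]
wire("pics/w3.png","top",im,b,(120,135,380,265),3)
```

```text
tray [0.4980585  0.32270937 1.42784979] 
 [[-1.6  0.5]
 [ 3.7  0.3]
 [-1.   1.9]
 [ 0.7 -1.9]
 [ 0.7 -1. ]
 [-0.   0.2]
 [-0.3  0.9]
 [-1.  -1.2]]
tote in tray frame mm -105.78737105920011 0.6950968865621233 yaw -0.041949791580686346
```

View pics/w3.png

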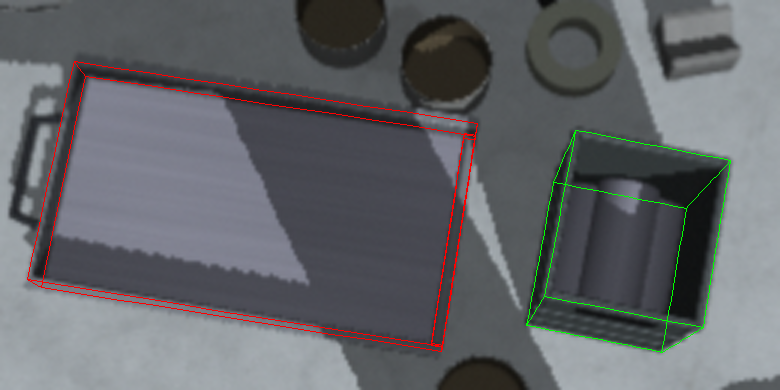

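```bash
cat >> h.py <<'E'
from scipy.spatial.transform import Rotation as Ro, Slerp
TR=np.array([.498,.3225,1.43])
def tr2w(X,Y,psi=None):
    a=TR[2]; return np.array([TR[0]+np.cos(a)*X-np.sin(a)*Y,TR[1]+np.sin(a)*X+np.cos(a)*Y])
def tool(psi,lean):
    x=np.array([np.sin(psi),-np.cos(psi),0]); z=np.array([0,0,-1.]); y=np.cross(z,x)
    return Ro.from_matrix(np.c_[x,y,z])*Ro.from_rotvec([lean,0,0])
def rows(pos,R,N,s=None,R0=None,p0=None):
    s=s or readout.get_state(); p0=s["eef_pos"] if p0 is None else p0; R0=R0 or Ro.from_quat(s["tcp_rot"])
    rv=(R0.inv()*R).as_rotvec(); 
    for i in range(N):
        a=R0*Ro.from_rotvec(rv*i/N)
        d=a.inv().apply((np.array(pos)-p0)/N)*1e3
        print("%.1f %.1f %.1f %.4f %.4f %.4f;"%(*d,*(rv/N)))
def where():
    s=readout.get_state(); a=TR[2]; d=s["eef_pos"][:2]-TR[:2]
    R=Ro.from_quat(s["tcp_rot"]); z=R.as_matrix()[:,2]; x=R.as_matrix()[:,0]
    print("t %.2f trayX %.1f Y %.1f z %.1f lean %.3f jawyaw %.3f F %s q %s op %.2f"%(s["time"],1e3*(np.cos(a)*d[0]+np.sin(a)*d[1]),1e3*(-np.sin(a)*d[0]+np.cos(a)*d[1]),1e3*s["eef_pos"][2],np.arccos(-z[2]),np.arctan2(x[1],x[0])+np.pi/2-a,s["contact_force"].round(1),s["qpos"].round(2),s["opening"]))
E
python3 - <<'E'
from h import *
where(); w=tr2w(-.23,0); print(w)
rows([*w,.24],tool(1.43,0),12)
E
```

```text
t 0.15 trayX 280.7 Y 369.2 z 230.2 lean 0.002 jawyaw 1.454 F [-0.  -1.3 -0.7] q [ 1.16  0.29  1.58  0.    1.28 -0.15] op 1.00
[0.46572373 0.09477595]
-38.7 35.5 -0.8 0.0001 0.0001 0.1211;
-34.1 39.9 -0.8 0.0001 0.0001 0.1211;
-29.0 43.8 -0.8 0.0001 0.0001 0.1211;
-23.5 47.0 -0.8 0.0001 0.0001 0.1211;
-17.7 49.5 -0.8 0.0001 0.0001 0.1211;
-11.6 51.2 -0.8 0.0001 0.0001 0.1211;
-5.3 52.2 -0.8 0.0001 0.0001 0.1211;
1.1 52.5 -0.8 0.0001 0.0001 0.1211;
7.4 52.0 -0.8 0.0001 0.0001 0.1211;
13.6 50.7 -0.8 0.0001 0.0001 0.1211;
19.7 48.7 -0.8 0.0001 0.0001 0.1211;
25.4 46.0 -0.8 0.0001 0.0001 0.1211;
```

```bash
python3 -m crank '-38.5 35.5 -1 0 0 0.12; -34 40 -1 0 0 0.12; -29 44 -1 0 0 0.12; -23.5 47 -1 0 0 0.12; -17.5 49.5 -1 0 0 0.12' 0.4; python3 -c "
from h import *
where(); w=tr2w(-.23,0)
rows([*w,.24],tool(1.43,0.0),7)"
```

```text
time: 0.78
eef_pos: [0.296, 0.4193, 0.2361]
tcp_rot: [0.938, 0.347, -0.0, 0.0]
contact_force: [1.0, -0.8, 0.9]
opening: 0.701
t 0.78 trayX 67.5 Y 213.6 z 236.1 lean 0.000 jawyaw 0.850 F [ 1.  -0.8  0.9] q [ 0.76 -0.08  1.96 -0.    1.26  0.05] op 0.70
-11.8 51.0 -0.5 0.0000 0.0000 0.1215;
-5.5 52.0 -0.5 0.0000 0.0000 0.1215;
0.8 52.3 -0.5 0.0000 0.0000 0.1215;
7.1 51.8 -0.5 0.0000 0.0000 0.1215;
13.4 50.6 -0.6 0.0000 0.0000 0.1215;
19.4 48.6 -0.6 0.0000 0.0000 0.1215;
25.1 45.9 -0.6 0.0000 0.0000 0.1215;
```

```bash
python3 -m crank '-12 51 -0.5 0 0 0.1215; -5.5 52 -0.5 0 0 0.1215; 1 52 -0.5 0 0 0.1215; 7 52 -0.5 0 0 0.1215; 13.5 50.5 -0.5 0 0 0.1215'; python3 -c "
from h import *
where(); w=tr2w(-.23,0)
rows([*w,.24],tool(1.43,0.5),5)"
```

```text
time: 1.4
eef_pos: [0.4179, 0.1881, 0.2387]
tcp_rot: [0.999, 0.051, 0.0, -0.0]
contact_force: [0.3, 0.3, 0.1]
opening: 0.702
t 1.40 trayX -144.3 Y 60.4 z 238.7 lean 0.000 jawyaw 0.242 F [0.3 0.3 0.1] q [ 0.2  -0.22  2.08  0.    1.28  0.1 ] op 0.70
7.6 19.5 -0.3 0.0995 0.0121 0.0475;
8.6 19.0 -2.1 0.0995 0.0121 0.0475;
9.5 18.3 -3.8 0.0995 0.0121 0.0475;
10.4 17.4 -5.5 0.0995 0.0121 0.0475;
11.3 16.2 -7.0 0.0995 0.0121 0.0475;
```

```bash
python3 -m crank '7.6 19.5 -0.3 0.0995 0.012 0.0475; 8.6 19 -2 0.0995 0.012 0.0475; 9.5 18.3 -3.8 0.0995 0.012 0.0475; 10.4 17.4 -5.5 0.0995 0.012 0.0475; 11.3 16.2 -7 0.0995 0.012 0.0475'; python3 -c "
from h import *
where(); w=tr2w(-.2,0)
rows([*w,.2],tool(1.43,0.78),3)"
```

```text
time: 2.02
eef_pos: [0.4661, 0.0959, 0.2402]
tcp_rot: [0.966, -0.067, 0.017, -0.248]
contact_force: [-0.3, 0.3, -0.4]
opening: 0.696
t 2.02 trayX -228.8 Y -0.2 z 240.2 lean 0.503 jawyaw 0.002 F [-0.3  0.3 -0.4] q [-0.28 -0.21  2.13  0.51  1.33 -0.29] op 0.70
-0.1 -2.0 16.4 0.0923 0.0004 0.0005;
-0.1 -0.4 16.5 0.0923 0.0004 0.0005;
-0.1 1.1 16.4 0.0923 0.0004 0.0005;
```

```bash
python3 -m crank '0 -2 16.4 0.0923 0 0; 0 -0.4 16.5 0.0923 0 0; 0 1 16.4 0.0923 0 0'; python3 -c "
from h import *
where(); w=tr2w(-.185,0)
rows([*w,.027],tool(1.43,0.78),4)"
```

```text
time: 2.4
eef_pos: [0.4698, 0.1252, 0.1994]
tcp_rot: [0.923, -0.064, 0.026, -0.379]
contact_force: [-0.2, -0.2, 0.4]
opening: 0.7
t 2.40 trayX -199.3 Y 0.2 z 199.4 lean 0.779 jawyaw 0.003 F [-0.2 -0.2  0.4] q [-0.34 -0.11  2.2   0.79  1.33 -0.51] op 0.70
0.1 27.7 33.2 0.0002 0.0006 0.0005;
0.1 27.8 33.2 0.0002 0.0006 0.0005;
0.1 27.8 33.2 0.0002 0.0006 0.0005;
0.1 27.8 33.2 0.0002 0.0006 0.0005;
```

```bash
python3 -m crank '0 27.8 33 0 0 0; 0 27.8 33 0 0 0'; python3 -c "
from h import *
where(); w=tr2w(-.185,0)
rows([*w,.027],tool(1.43,0.78),3)
for n in('side','top'): cv2.imwrite('pics/a_%s.png'%n,optics.read_camera(n)[:,:,::-1])"
```

```text
time: 2.65
eef_pos: [0.4708, 0.1315, 0.1127]
tcp_rot: [0.923, -0.063, 0.026, -0.377]
contact_force: [0.3, -0.2, 0.5]
opening: 0.701
t 2.65 trayX -192.9 Y 0.2 z 112.7 lean 0.776 jawyaw 0.003 F [ 0.3 -0.2  0.5] q [-0.32  0.04  2.24  0.84  1.19 -0.65] op 0.70
0.0 18.1 22.2 0.0013 0.0006 0.0009;
0.1 18.2 22.2 0.0013 0.0006 0.0009;
0.1 18.2 22.2 0.0013 0.0006 0.0009;
```

View pics/a_top.png

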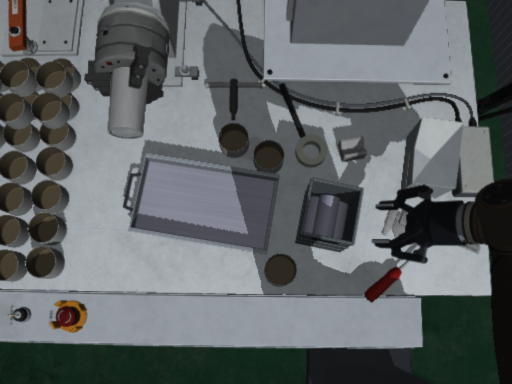

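View pics/a_side.png

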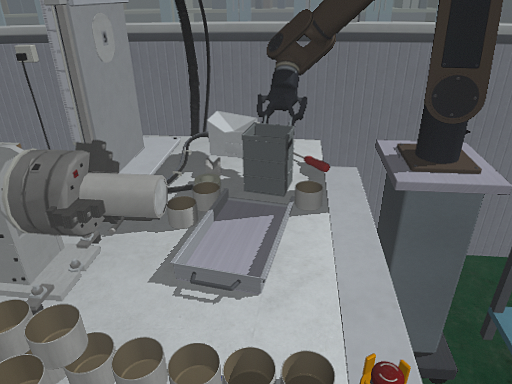

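The hand is behind the tote, jaws centred on it, with fingertips at columns 375–390 and the tote's back edge at about 360. Now I'll lower it and move up to the face.

```bash
python3 -m crank '0 18 22 0.0013 0 0; 0 18 22 0.0013 0 0; 0 18 22 0.0013 0 0'; python3 -c "
from h import *
where(); w=tr2w(-.165,0)
rows([*w,.027],tool(1.43,0.78),2)"
```

```text
time: 3.12
eef_pos: [0.4733, 0.1392, 0.03]
tcp_rot: [0.923, -0.063, 0.027, -0.38]
contact_force: [-0.0, -0.3, 0.2]
opening: 0.699
t 3.12 trayX -184.9 Y -1.2 z 30.0 lean 0.781 jawyaw 0.004 F [-0.  -0.3  0.2] q [-0.3   0.23  2.24  0.92  1.06 -0.8 ] op 0.70
-0.6 -6.0 8.1 -0.0004 0.0003 0.0023;
-0.6 -6.0 8.1 -0.0004 0.0003 0.0023;
```

```bash
python3 -m crank '-0.6 -6 8 0 0 0.001; -0.6 -6 8 0 0 0.001; 0 -3.5 3.5 0 0 0;0 -3.5 3.5 0 0 0; 0 -3.5 3.5 0 0 0'; python3 -c "
from h import *
where()"
```

```text
time: 3.75
eef_pos: [0.4776, 0.1731, 0.0272]
tcp_rot: [0.923, -0.064, 0.028, -0.378]
contact_force: [0.1, -6.0, 2.3]
opening: 0.7
t 3.75 trayX -150.8 Y -0.8 z 27.2 lean 0.778 jawyaw 0.000 F [ 0.1 -6.   2.3] q [-0.23  0.24  2.24  0.97  1.01 -0.77] op 0.70
```

```bash
python3 -m crank '0 -3.5 3.5 0 0 0;0 -3.5 3.5 0 0 0; 0 -3.5 3.5 0 0 0; 0 -3.5 3.5 0 0 0;0 -3.5 3.5 0 0 0'; python3 -c "
from h import *
where()
T=optics.read_camera('top')[:,:,::-1].copy();S=optics.read_camera('side')[:,:,::-1].copy()
cv2.imwrite('pics/b_top.png',T);cv2.imwrite('pics/b_side.png',S)
b=[(TR,TRAY,(0,0,255))]
wire('pics/b1.png','top',T,b,(225,130,385,265),4.5);wire('pics/b2.png','side',S,b,(180,90,330,230),4.2)
"
```

```text
time: 4.38
eef_pos: [0.4807, 0.1975, 0.0272]
tcp_rot: [0.923, -0.064, 0.028, -0.379]
contact_force: [-0.3, -7.5, 4.4]
opening: 0.704
t 4.38 trayX -126.2 Y -0.4 z 27.2 lean 0.779 jawyaw 0.001 F [-0.3 -7.5  4.4] q [-0.17  0.25  2.23  1.    0.99 -0.75] op 0.70
```

View pics/b1.png

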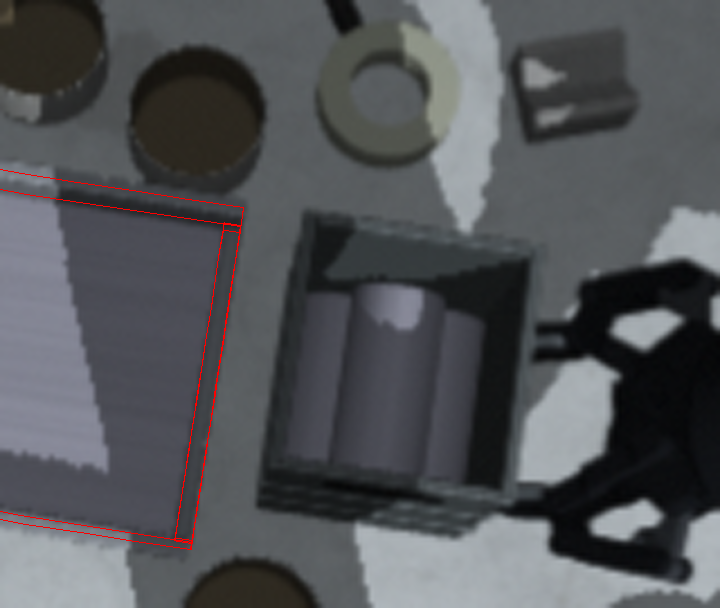

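View pics/b2.png

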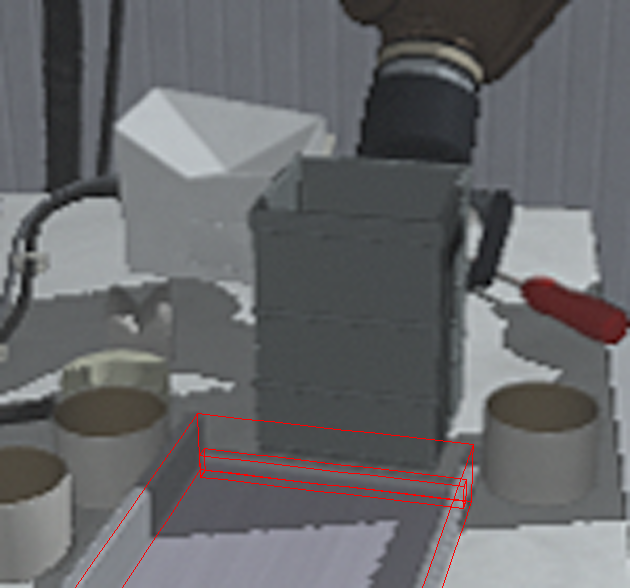

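Run:
```python
from h import *
b1=lambda u,v:np.array([225+u/4.5-.1,130+v/4.5-.1]);b2=lambda u,v:np.array([180+u/4.2,90+v/4.2])
tote=[("top",(48,-52,150),b1(305,212)),("top",(-48,-52,150),b1(541,242)),("top",(-48,52,150),b1(512,500)),("top",(48,52,0),b1(257,506)),("top",(-48,52,0),b1(460,537)),
 ("side",(48,-52,150),b2(249,207)),("side",(48,52,150),b2(452,222)),("side",(48,52,0),b2(438,468)),("side",(48,-52,0),b2(258,450))]
p,r=fit(tote,[.49,.245,1.43]); print(p,r.round(1).tolist())
a=TR[2];d=p[:2]-TR[:2];print(1e3*(np.cos(a)*d[0]+np.sin(a)*d[1]),1e3*(-np.sin(a)*d[0]+np.cos(a)*d[1]),p[2]-a)
T=cv2.imread('pics/b_top.png');S=cv2.imread('pics/b_side.png')
b=[(TR,TRAY,(0,0,255)),(p,TOTE,(0,255,0))]
wire('pics/b3.png','top',T,b,(225,130,385,265),4.5)
```

```text
[0.48554309 0.24850524 1.44637338] [[0.2, 0.1], [-0.2, 0.6], [0.2, -0.6], [-0.2, 0.4], [0.2, -0.2], [0.6, 0.0], [-2.1, -0.2], [-0.3, 0.6], [0.3, 0.3]]
-75.01064279337005 1.9498403161468323 0.016373384281510583
```

View pics/b3.png

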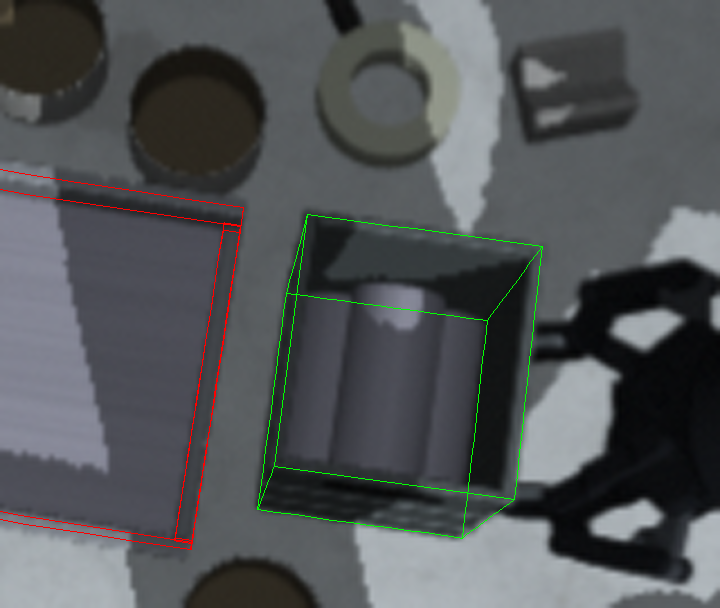

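```bash
python3 -m crank '0 -3.5 3.5 0 0 0;0 -3.5 3.5 0 0 0; 0 -3.5 3.5 0 0 0; 0 -2 2 0 0 0'; python3 -c "
from h import *
where()"; python3 -m crank '0 -1 1 0 0 0;0 -1 1 0 0 0'; python3 -c "
from h import *
where()"
```

```text
time: 4.97
eef_pos: [0.4829, 0.2152, 0.027]
tcp_rot: [0.923, -0.064, 0.027, -0.379]
contact_force: [-1.9, -8.7, 5.7]
opening: 0.705
t 4.97 trayX -108.4 Y -0.1 z 27.0 lean 0.780 jawyaw 0.001 F [-1.9 -8.7  5.7] q [-0.13  0.26  2.22  1.02  0.97 -0.73] op 0.71
time: 5.22
eef_pos: [0.4833, 0.2179, 0.027]
tcp_rot: [0.923, -0.064, 0.027, -0.379]
contact_force: [-0.7, -9.4, 6.8]
opening: 0.703
t 5.22 trayX -105.7 Y -0.1 z 27.0 lean 0.780 jawyaw 0.001 F [-0.7 -9.4  6.8] q [-0.12  0.26  2.22  1.02  0.97 -0.73] op 0.70
```

```bash
for i in 1 ; do python3 -m crank '0 -1 1 0 0 0'|grep -E "force"; done; python3 -m crank '0 -1 1 0 0 0'|grep -E "eef|force";python3 -m crank '0 -0.7 0.7 0 0 0'|grep -E "eef|force"; python3 -c "
from h import *
where()"
```

```text
contact_force: [-0.7, -9.9, 6.1]
eef_pos: [0.4837, 0.2207, 0.0271]
contact_force: [-0.5, -9.1, 6.3]
eef_pos: [0.4838, 0.2216, 0.027]
contact_force: [-1.6, -9.1, 6.7]
t 5.60 trayX -101.9 Y -0.1 z 27.0 lean 0.780 jawyaw 0.001 F [-1.6 -9.1  6.7] q [-0.12  0.26  2.22  1.03  0.96 -0.73] op 0.70
```

```bash
python3 -m crank '0 -0.7 0.7 0 0 0'|grep -E "force";python3 -m crank '0 -0.7 0.7 0 0 0'|grep -E "eef|force"; python3 -c "
from h import *
where()
T=optics.read_camera('top')[:,:,::-1].copy();S=optics.read_camera('side')[:,:,::-1].copy()
cv2.imwrite('pics/c_top.png',T);cv2.imwrite('pics/c_side.png',S)
wire('pics/c1.png','top',T,[],(225,130,385,265),4.5);wire('pics/c2.png','side',S,[],(180,90,330,230),4.2)
"
```

```text
contact_force: [-1.9, -9.0, 6.9]
eef_pos: [0.4841, 0.2231, 0.027]
contact_force: [-5.5, -18.7, 10.1]
t 5.85 trayX -100.4 Y -0.2 z 27.0 lean 0.779 jawyaw 0.002 F [ -5.5 -18.7  10.1] q [-0.11  0.26  2.22  1.03  0.96 -0.72] op 0.70
```

View pics/c1.png

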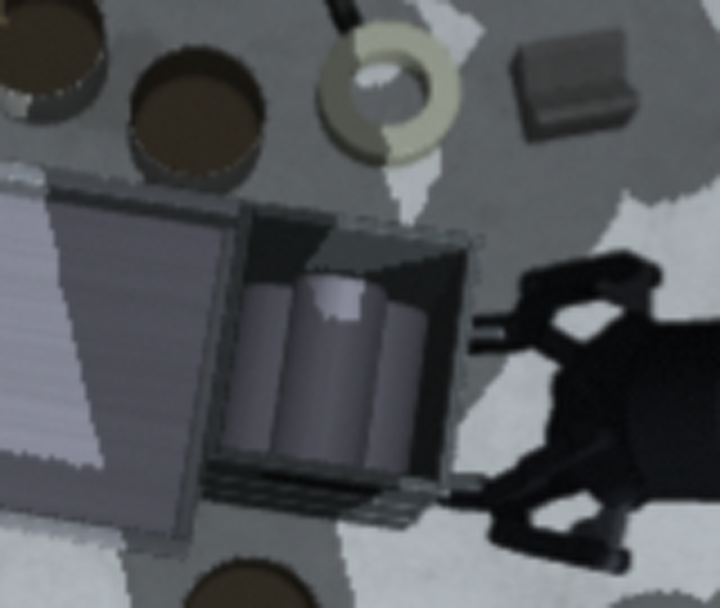

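View pics/c2.png

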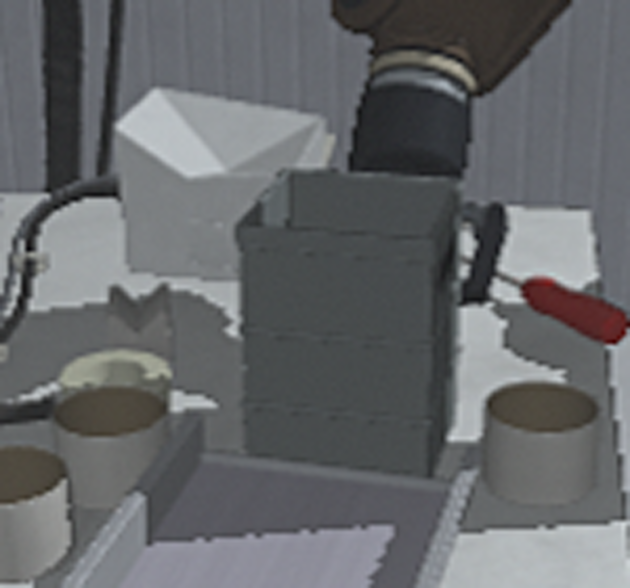

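Run:
```python
from h import *
b1=lambda u,v:np.array([225+u/4.5-.1,130+v/4.5-.1]);b2=lambda u,v:np.array([180+u/4.2,90+v/4.2])
tote=[("top",(48,-52,150),b1(245,203)),("top",(-48,-52,150),b1(480,236)),("top",(-48,52,150),b1(448,491)),("top",(48,52,0),b1(203,496)),("top",(-48,52,0),b1(402,527)),
 ("side",(48,-52,150),b2(238,222)),("side",(48,52,150),b2(444,240)),("side",(48,52,0),b2(434,475))]
p,r=fit(tote,[.49,.245,1.43]); print(p,r.round(1).tolist())
a=TR[2];d=p[:2]-TR[:2];print(1e3*(np.cos(a)*d[0]+np.sin(a)*d[1]),1e3*(-np.sin(a)*d[0]+np.cos(a)*d[1]),p[2]-a)
T=cv2.imread('pics/c_top.png');S=cv2.imread('pics/c_side.png')
b=[(TR,TRAY,(0,0,255)),(p,TOTE,(0,255,0))]
wire('pics/c3.png','top',T,b,(225,130,385,265),4.5)
wire('pics/c4.png','side',S,b,(180,90,330,230),4.2)
```

```text
[0.48849327 0.27355745 1.44273619] [[-0.1, 0.3], [-0.2, 0.3], [0.3, -0.3], [-0.2, 1.0], [1.0, 0.6], [0.1, 0.3], [-2.2, -0.4], [-1.2, 4.2]]
-49.79233835535977 2.544472429189328 0.012736193269120122
```

View pics/c3.png

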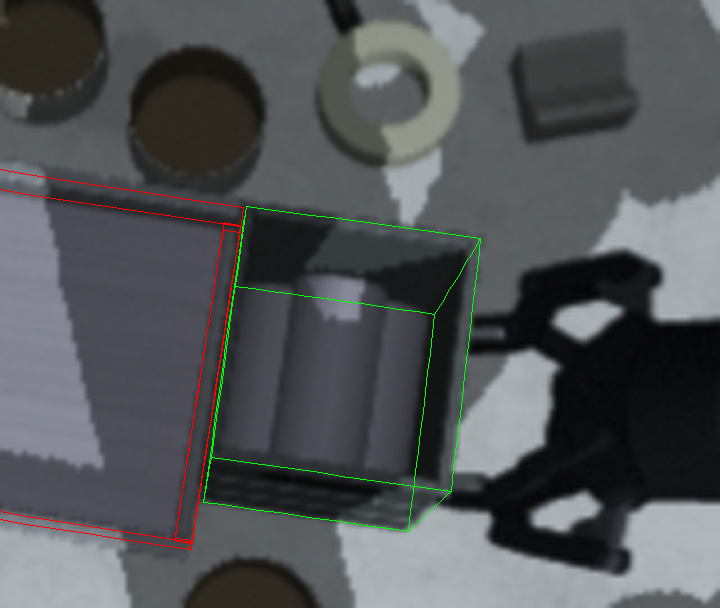

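View pics/c4.png

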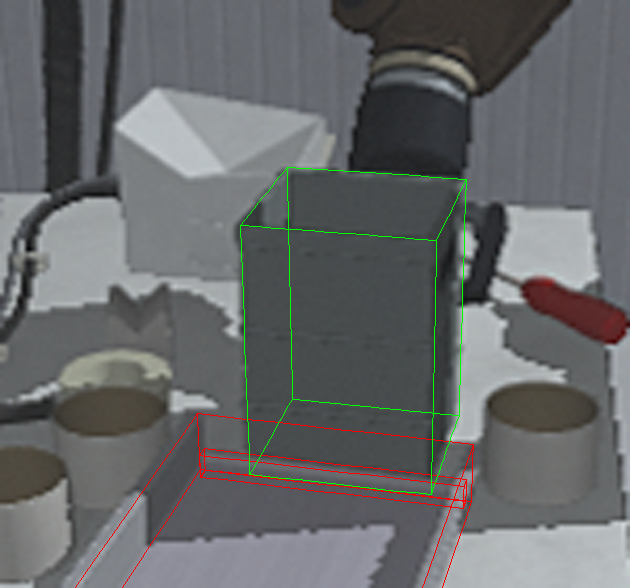

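```bash
python3 -m crank '0 0 0 0 0 0;0 0 0 0 0 0;0 0 0 0 0 0'; python3 -c "
from h import *
where(); s=readout.get_state(); print(s['wrist_torque'])"
```

```text
time: 6.32
eef_pos: [0.484, 0.223, 0.027]
tcp_rot: [0.923, -0.064, 0.027, -0.379]
contact_force: [-4.1, -13.6, 7.7]
opening: 0.7
t 6.33 trayX -100.5 Y -0.1 z 27.0 lean 0.779 jawyaw 0.002 F [ -4.1 -13.6   7.7] q [-0.11  0.26  2.22  1.03  0.96 -0.72] op 0.70
[-0.79229057  0.22873159  0.1021178 ]
```

```bash
python3 -m crank '0 1 -1 0 0 0; 0 5 -5 0 0 0; 0 10 -10 0 0 0;0 10 -10 0 0 0;0 0 0 0 0 0'; python3 -c "
from h import *
where()
T=optics.read_camera('top')[:,:,::-1].copy();S=optics.read_camera('side')[:,:,::-1].copy()
wire('pics/d1.png','top',T,[],(225,130,385,265),4.5)
wire('pics/d2.png','side',S,[],(180,90,330,230),4.2)
cv2.imwrite('pics/d_top.png',T);cv2.imwrite('pics/d_side.png',S)
rows([*tr2w(-.14,0),.138],tool(1.43,.78),3)
"
```

```text
time: 6.95
eef_pos: [0.4773, 0.1871, 0.0257]
tcp_rot: [0.922, -0.065, 0.026, -0.38]
contact_force: [-0.2, -0.6, 0.2]
opening: 0.698
t 6.95 trayX -137.0 Y 1.5 z 25.7 lean 0.781 jawyaw 0.000 F [-0.2 -0.6  0.2] q [-0.2   0.25  2.24  0.99  1.   -0.76] op 0.70
0.5 -25.4 -27.5 -0.0003 0.0009 -0.0002;
0.5 -25.4 -27.5 -0.0003 0.0009 -0.0002;
0.5 -25.4 -27.5 -0.0003 0.0009 -0.0002;
```

View pics/d1.png

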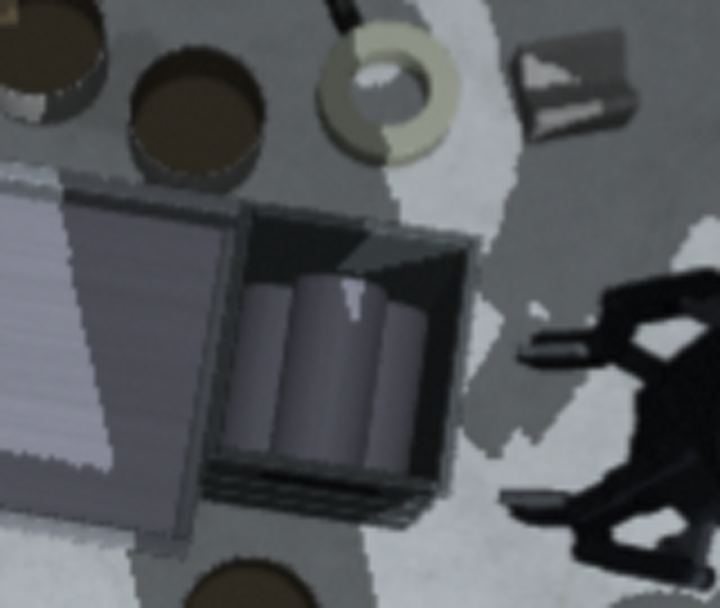

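View pics/d2.png

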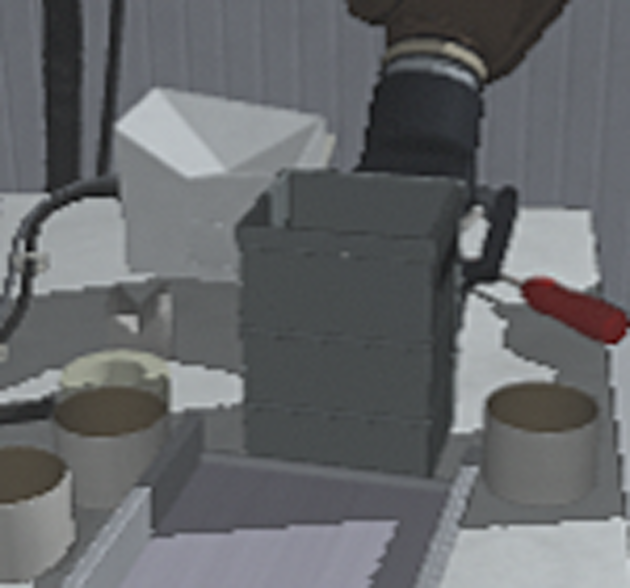

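The tote stands square against the rim, untouched: its leading foot at (203,495) follows the rim's line and the tray hasn't visibly moved. Next I'll raise the hand to the top of the trailing face.

```bash
python3 -m crank '0.5 -25.4 -25 0 0.001 0; 0.5 -25.4 -25 0 0.001 0; 0.5 -25.4 -25 0 0.001 0; 0 0 0 0 0 0'; python3 -c "
from h import *
where()
rows([*tr2w(-.11,0),.13],tool(1.43,.78),4)"
```

```text
time: 7.55
eef_pos: [0.4809, 0.1893, 0.1358]
tcp_rot: [0.923, -0.063, 0.03, -0.379]
contact_force: [-0.1, -0.1, -0.9]
opening: 0.7
t 7.55 trayX -134.2 Y -1.8 z 135.8 lean 0.781 jawyaw 0.001 F [-0.1 -0.1 -0.9] q [-0.19  0.02  2.22  0.88  1.14 -0.54] op 0.70
-0.4 -3.3 5.3 -0.0002 -0.0011 0.0014;
-0.4 -3.3 5.3 -0.0002 -0.0011 0.0014;
-0.4 -3.3 5.3 -0.0002 -0.0011 0.0014;
-0.4 -3.3 5.3 -0.0002 -0.0011 0.0014;
```

```bash
python3 -m crank '-0.4 -3.3 5.3 0 -0.001 0.001; -0.4 -3.3 5.3 0 -0.001 0.001; -0.4 -3.3 5.3 0 -0.001 0.001; -0.4 -3.3 5.3 0 -0.001 0.001; 0 -3 3 0 0 0'; python3 -c "
from h import *
where()"; python3 -m crank '0 -3 3 0 0 0;0 -3 3 0 0 0;0 -3 3 0 0 0'; python3 -c "
from h import *
where()"
```

```text
time: 8.18
eef_pos: [0.4812, 0.2183, 0.1264]
tcp_rot: [0.922, -0.066, 0.024, -0.38]
contact_force: [0.2, -0.0, -0.1]
opening: 0.697
t 8.18 trayX -105.6 Y 2.0 z 126.4 lean 0.781 jawyaw 0.001 F [ 0.2 -0.  -0.1] q [-0.12  0.04  2.21  0.91  1.1  -0.51] op 0.70
time: 8.55
eef_pos: [0.4844, 0.2299, 0.1281]
tcp_rot: [0.922, -0.066, 0.026, -0.38]
contact_force: [-3.0, -7.0, 6.2]
opening: 0.699
t 8.55 trayX -93.6 Y 0.5 z 128.1 lean 0.781 jawyaw -0.000 F [-3.  -7.   6.2] q [-0.1   0.05  2.21  0.92  1.08 -0.49] op 0.70
```

```bash
python3 -m crank '0 -6.4 2.1 0 0 0;0 -6.4 2.1 0 0 0;0 -6.4 2.1 0 0 0'; python3 -c "
from h import *
where()
T=optics.read_camera('top')[:,:,::-1].copy();S=optics.read_camera('side')[:,:,::-1].copy()
cv2.imwrite('pics/e_top.png',T);cv2.imwrite('pics/e_side.png',S)
cv2.imwrite('pics/e.png',np.hstack([T[100:300,200:400],S[60:260,150:350]])[:, :].repeat(2,0).repeat(2,1))"
```

```text
time: 8.93
eef_pos: [0.4876, 0.248, 0.1382]
tcp_rot: [0.922, -0.066, 0.026, -0.38]
contact_force: [-2.0, -6.1, 7.0]
opening: 0.702
t 8.93 trayX -75.3 Y -0.2 z 138.2 lean 0.782 jawyaw -0.001 F [-2.  -6.1  7. ] q [-0.06  0.04  2.19  0.93  1.07 -0.45] op 0.70
```

View pics/e.png

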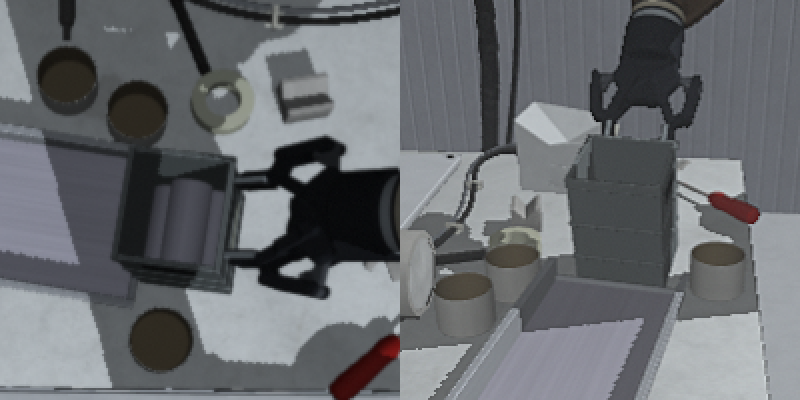

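The tote is tipping across the rim by roughly 10°, with both fingers on its trailing face near the top and the tray in place.

```bash
python3 -m crank '0 -6.4 3.5 0 0 0;0 -6.4 3.5 0 0 0;0 -6.4 3.5 0 0 0; 0 -6.4 3.5 0 0 0;0 -6.4 3.5 0 0 0'; python3 -c "
from h import *
where()
T=optics.read_camera('top')[:,:,::-1].copy();S=optics.read_camera('side')[:,:,::-1].copy()
cv2.imwrite('pics/f.png',np.hstack([T[100:300,200:400],S[60:260,150:350]])[:, :].repeat(2,0).repeat(2,1))"
```

```text
time: 9.65
eef_pos: [0.4932, 0.2832, 0.149]
tcp_rot: [0.922, -0.066, 0.027, -0.381]
contact_force: [0.1, -2.6, 5.8]
opening: 0.7
t 9.65 trayX -39.6 Y -0.8 z 149.0 lean 0.783 jawyaw -0.002 F [ 0.1 -2.6  5.8] q [ 0.02  0.05  2.16  0.95  1.03 -0.39] op 0.70
```

View pics/f.png

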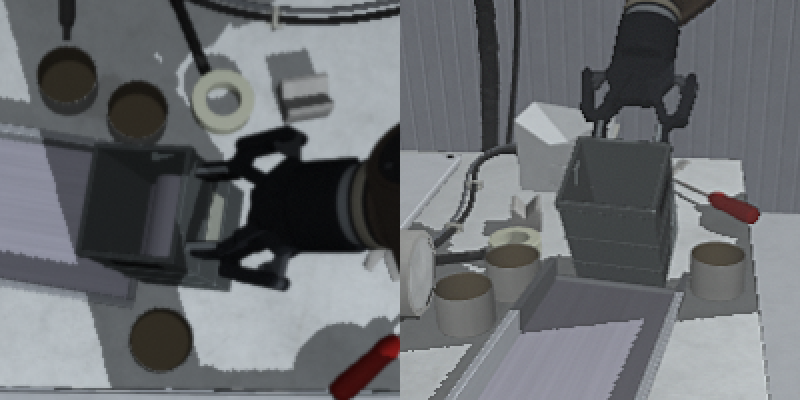

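```bash
python3 -m crank '0 -5.3 4.6 0 0 0;0 -5.3 4.6 0 0 0;0 -5.3 4.6 0 0 0;0 -5.3 4.6 0 0 0;0 -5.3 4.6 0 0 0'; python3 -c "
from h import *
where()
T=optics.read_camera('top')[:,:,::-1].copy();S=optics.read_camera('side')[:,:,::-1].copy()
cv2.imwrite('pics/g.png',np.hstack([T[100:300,200:400],S[60:260,150:350]])[:, :].repeat(2,0).repeat(2,1))"
```

```text
time: 10.38
eef_pos: [0.4964, 0.3179, 0.149]
tcp_rot: [0.922, -0.066, 0.025, -0.38]
contact_force: [0.4, -1.0, 2.0]
opening: 0.697
t 10.38 trayX -4.7 Y 0.9 z 149.0 lean 0.781 jawyaw -0.001 F [ 0.4 -1.   2. ] q [ 0.09  0.08  2.13  0.96  0.99 -0.35] op 0.70
```

View pics/g.png

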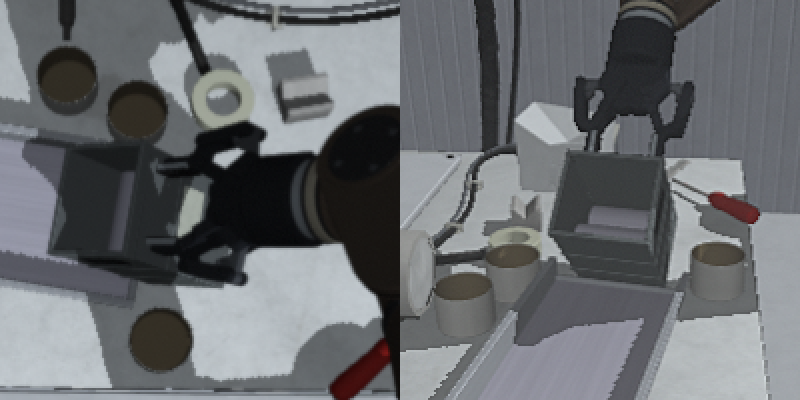

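```bash
python3 -m crank '0 -4 4 0 0 0;0 -4 4 0 0 0;0 -4 4 0 0 0'; python3 -c "
from h import *
where()
S=optics.read_camera('side')[:,:,::-1].copy()
cv2.imwrite('pics/i.png',S[60:260,150:350].repeat(2,0).repeat(2,1))"
```

```text
time: 10.85
eef_pos: [0.4974, 0.3347, 0.1474]
tcp_rot: [0.923, -0.066, 0.023, -0.379]
contact_force: [0.4, -0.7, 1.0]
opening: 0.697
t 10.85 trayX 12.0 Y 2.3 z 147.4 lean 0.780 jawyaw 0.001 F [ 0.4 -0.7  1. ] q [ 0.12  0.1   2.11  0.97  0.97 -0.33] op 0.70
```

View pics/i.png

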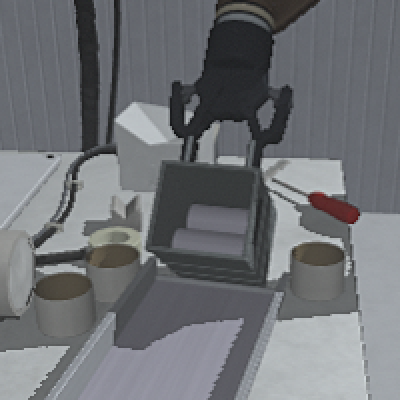

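```bash
python3 -m crank '0 -4 4 0 0 0;0 -4 4 0 0 0'; python3 -c "
from h import *
where()
S=optics.read_camera('side')[:,:,::-1].copy()
cv2.imwrite('pics/j.png',S[60:260,150:350].repeat(2,0).repeat(2,1))"
```

```text
time: 11.15
eef_pos: [0.4995, 0.346, 0.148]
tcp_rot: [0.922, -0.066, 0.024, -0.38]
contact_force: [0.3, 0.1, -0.1]
opening: 0.699
t 11.15 trayX 23.5 Y 1.8 z 148.0 lean 0.781 jawyaw 0.000 F [ 0.3  0.1 -0.1] q [ 0.15  0.11  2.1   0.98  0.95 -0.31] op 0.70
```

View pics/j.png

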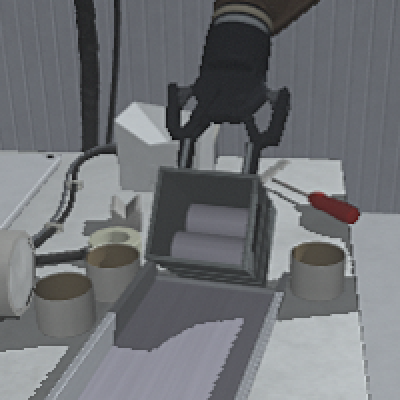

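```bash
python3 -m crank '0 0 0 0 0 0;0 0 0 0 0 0;0 0 0 0 0 0;0 0 0 0 0 0'; python3 -c "
from h import *
where()
T=optics.read_camera('top')[:,:,::-1].copy();S=optics.read_camera('side')[:,:,::-1].copy()
cv2.imwrite('pics/k.png',np.hstack([T[100:300,120:320],S[90:290,150:350]])[:, :].repeat(2,0).repeat(2,1))"
```

```text
time: 11.7
eef_pos: [0.4996, 0.3455, 0.1482]
tcp_rot: [0.922, -0.066, 0.024, -0.38]
contact_force: [-0.3, 0.2, -0.3]
opening: 0.7
t 11.70 trayX 23.0 Y 1.7 z 148.2 lean 0.781 jawyaw 0.000 F [-0.3  0.2 -0.3] q [ 0.15  0.11  2.1   0.98  0.96 -0.31] op 0.70
```

View pics/k.png

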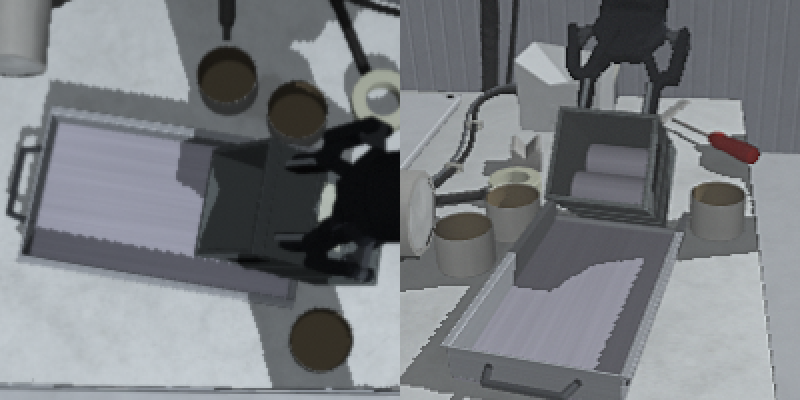

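```bash
python3 -m crank '0 -4 4 0 0 0;0 -4 4 0 0 0;0 0 0 0 0 0'; python3 -c "
from h import *
where()
S=optics.read_camera('side')[:,:,::-1].copy()
cv2.imwrite('pics/l.png',S[60:260,150:350].repeat(2,0).repeat(2,1))"
```

```text
time: 12.18
eef_pos: [0.5011, 0.3574, 0.1481]
tcp_rot: [0.922, -0.066, 0.024, -0.38]
contact_force: [0.3, 0.8, 0.2]
opening: 0.699
t 12.18 trayX 34.9 Y 1.8 z 148.1 lean 0.781 jawyaw 0.001 F [0.3 0.8 0.2] q [ 0.17  0.12  2.09  0.98  0.94 -0.3 ] op 0.70
```

View pics/l.png

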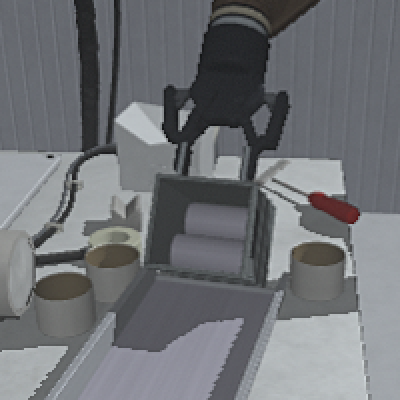

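Still turning with the hand at near-zero force, so it is close to balance. I'll keep going.

```bash
python3 -m crank '0 -4 4 0 0 0;0 -4 4 0 0 0;0 0 0 0 0 0;0 0 0 0 0 0'; python3 -c "
from h import *
where()
T=optics.read_camera('top')[:,:,::-1].copy();S=optics.read_camera('side')[:,:,::-1].copy()
cv2.imwrite('pics/m.png',np.hstack([T[100:300,120:320],S[90:290,150:350]])[:, :].repeat(2,0).repeat(2,1))"
```

```text
time: 12.72
eef_pos: [0.5027, 0.3681, 0.148]
tcp_rot: [0.922, -0.066, 0.024, -0.38]
contact_force: [0.0, -0.3, 0.3]
opening: 0.698
t 12.72 trayX 45.8 Y 1.8 z 148.0 lean 0.781 jawyaw 0.001 F [ 0.  -0.3  0.3] q [ 0.19  0.13  2.07  0.99  0.93 -0.29] op 0.70
```

View pics/m.png

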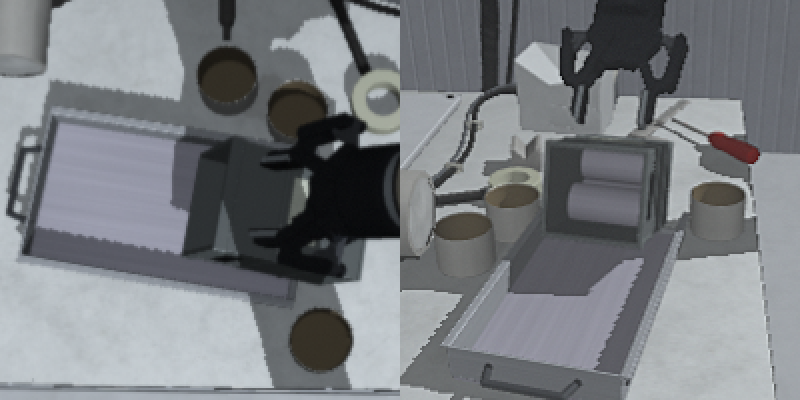

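```bash
python3 -m crank '0 0 0 0 0 0;0 0 0 0 0 0;0 0 0 0 0 0;0 0 0 0 0 0'; python3 -c "
from h import *
where()
T=optics.read_camera('top')[:,:,::-1].copy();S=optics.read_camera('side')[:,:,::-1].copy()
cv2.imwrite('pics/n.png',np.hstack([T[100:300,120:320],S[90:290,150:350]])[:, :].repeat(2,0).repeat(2,1))"
```

```text
time: 13.32
eef_pos: [0.5028, 0.368, 0.148]
tcp_rot: [0.922, -0.066, 0.024, -0.38]
contact_force: [0.1, -0.4, -0.1]
opening: 0.7
t 13.32 trayX 45.7 Y 1.7 z 148.0 lean 0.781 jawyaw 0.000 F [ 0.1 -0.4 -0.1] q [ 0.19  0.13  2.07  0.99  0.93 -0.29] op 0.70
```

View pics/n.png

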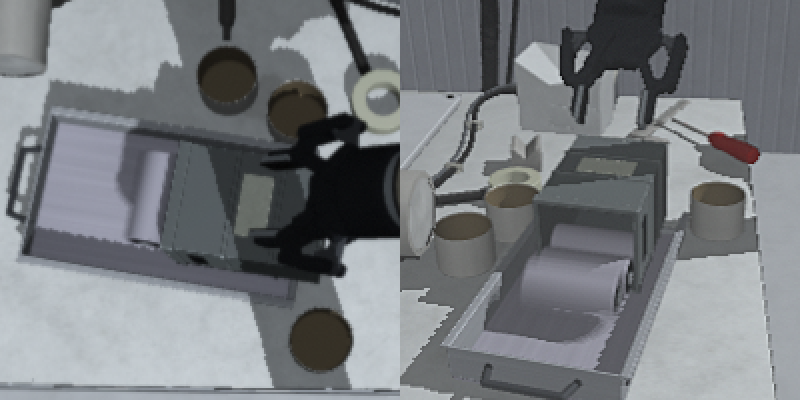

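It has tipped over and the rollers are rolling out: one is clear at (150,195) and a second is at the mouth. I'll withdraw and let it settle.

```bash
python3 -m crank '0 15 -25 0 0 0;0 15 -40 0 0 0;0 15 -40 0 0 0;0 0 -40 0 0 0;0 0 0 0 0 0'; python3 -c "
from h import *
where()
T=optics.read_camera('top')[:,:,::-1].copy();S=optics.read_camera('side')[:,:,::-1].copy()
cv2.imwrite('pics/o_top.png',T)
cv2.imwrite('pics/o.png',np.hstack([T[100:300,120:320],S[90:290,150:350]])[:, :].repeat(2,0).repeat(2,1))"
```

```text
time: 14.05
eef_pos: [0.4862, 0.2339, 0.222]
tcp_rot: [0.922, -0.066, 0.027, -0.38]
contact_force: [-0.5, 0.2, 0.1]
opening: 0.699
t 14.05 trayX -89.4 Y -0.8 z 222.0 lean 0.781 jawyaw -0.003 F [-0.5  0.2  0.1] q [-0.09 -0.1   2.15  0.85  1.2  -0.32] op 0.70
```

View pics/o.png

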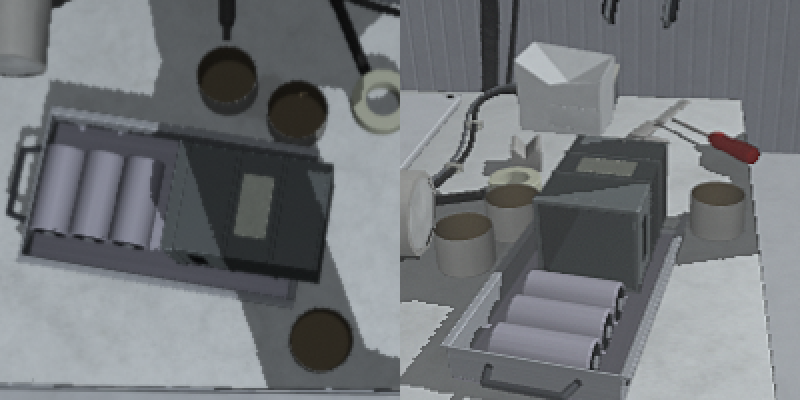

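```bash
python3 -m crank '0 0 0 0 0 0;0 0 0 0 0 0;0 0 0 0 0 0;0 0 0 0 0 0;0 0 0 0 0 0'|head -1; python3 -c "
from h import *
T=optics.read_camera('top')[:,:,::-1].copy();S=optics.read_camera('side')[:,:,::-1].copy()
cv2.imwrite('pics/p_top.png',T);cv2.imwrite('pics/p_side.png',S)
for th in ('roller_1','tote'):
  for c in('top','side'): print(th,c,[(np.round(np.array(r['xy'])*[512,384],1).tolist(),round(r['p'],2)) for r in optics.recognise(c,th)])
b=[(TR,TRAY,(0,0,255))]
for X in(150,): b.append((TR,box(X,X,-52,52,10,110),(0,255,0)))
for k in range(3): b.append((TR,box(282-42*k-21,282-42*k-21,-45,45,46,46),(0,255,255)))
wire('pics/p1.png','top',T,b,(120,130,300,265),4.4);wire('pics/p2.png','side',S,b,(160,130,300,300),3.5)
o=cv2.imread('pics/top0.png').astype(int); d=np.abs(T.astype(int)-o).sum(2); cv2.imwrite('pics/p3.png',np.hstack([cv2.imread('pics/top0.png')[120:290,100:350],T[120:290,100:350]]).repeat(1,0))
"
```

```text
time: 14.78
roller_1 top [([186.3, 201.0], 0.85), ([169.0, 199.2], 0.73), ([149.2, 195.9], 0.64)]
roller_1 side [([237.7, 235.1], 0.75), ([222.8, 260.7], 0.73), ([229.0, 247.7], 0.73)]
tote top [([244.5, 207.0], 0.86)]
tote side [([251.9, 196.3], 0.57)]
```

View pics/p1.png

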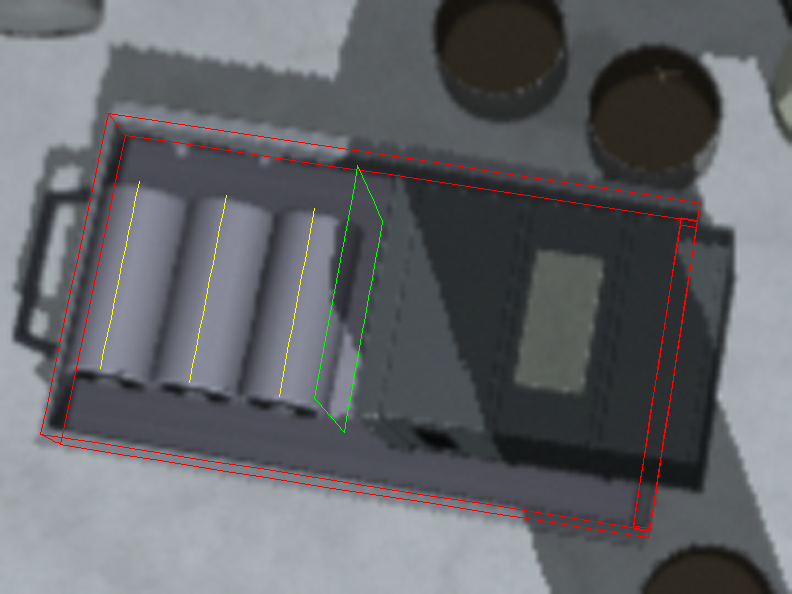

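View pics/p2.png

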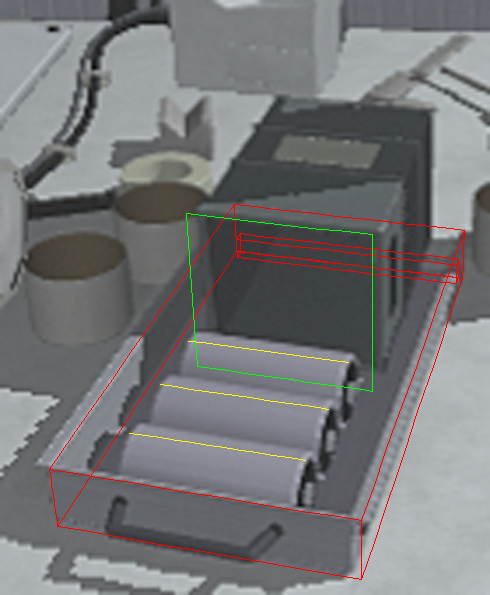

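View pics/p3.png

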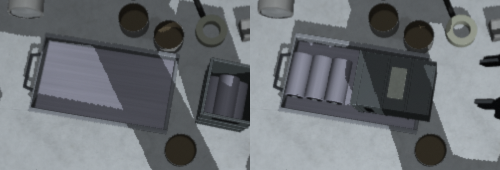

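The checks agree. The networks report three rollers, all lying at the tray's far end. The tote is on its side across the rim with its mouth visibly short of the last roller. The tray handle is at the same pixel to under 1 px, and the cups and tape haven't moved. The hand is clear, so I'm handing in.

```bash
python3 -c "
from plant import ctrl,readout
s=readout.get_state();print(s['time'],s['contact_force']);print(ctrl.sign_off())"
```

```text
15.075 [ 0.08717669 -0.42478612 -0.18716701]
the job is handed in; nothing more can be done
None
```

The job is done and handed in at 15.1 s. The tote lies on its side across the rim, mouth into the tray, and all three rollers are out in the tray.

**What I did:** With the hand leaned back about 45°, I slid the tote upright until its foot met the rim. The wrist force jumped there from about 9 N to about 20 N horizontally. I then backed off and left it standing untouched for over a second. After that I pushed its top over with 3 to 8 N until it fell by itself.

**Last checks:**
- **Rollers:** they rest side by side at the tray's far end, with a visible gap to the tote's mouth.
- **Tray:** it shows no visible shift; its handle is at the same pixel to within about 1 px.
- **Cups and tape roll:** they look unmoved.
- **Hand:** it is clear of everything, with force readings at noise level.

**What was less certain:**
- **Squareness at the rim:** I could measure it only to about 0.01 to 0.02 rad.
- **Butting force:** it briefly came close to the stated tray-shove limit, but no movement showed.
- **Tote position:** it slid back roughly 25 mm as it fell, so its base sticks out past the rim.

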